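# Load and close a vacuum manifold, holding the cover down on its seal

### The job

Lower the blue collection rack with its tubes into the basin of the vacuum manifold, keeping the tubes upright and not dropping it in. Then fit the white cover: bring its open slot round the tall guide post and slide the cover along until its hidden hole drops over the short locating pin, then press it down until the rubber seal is squeezed and the cover sits flush on the rim. Finish like that, still holding the cover pressed down so that I can connect the vacuum, and leave everything else on the bench where it is.

Things in the scene. Friction and masses are not known exactly. Their poses are not given: they have to be found in the camera images.
- manifold: Vacuum manifold base, fixed: grey basin under an aluminium rim. Origin: centre of its underside, on the bench; x along its length. The rim's flat top is at z=104 mm, 214 (x) by 124 (y) mm. A black rubber seal frame (164 by 100 mm outside, 6 mm wide) round the basin opening stands 3 mm above the rim. A round gauge is on the -x face, below the rim.
- basin_floor (a point): Centre of the basin's floor, 8 mm above the bench and 96 mm below the rim, on the manifold's centre; axes as the manifold's. The basin is straight-walled, 150 (x) by 86 (y) mm inside.
- pin_top (a point): Top of the short brass locating pin, on the rim at manifold x=+93, y=0 mm: 10 mm diameter, 10 mm tall, its last 4 mm tapering to 6 mm diameter. Axes as the manifold's. The cover hides it once over it.
- post_top (a point): Top of the tall steel guide post, on the rim at manifold x=-93, y=0 mm, the opposite end to the pin: 8 mm diameter, 22 mm tall, its last 4 mm tapered.
- seal (a joint): How far the rubber seal is squeezed: 0 free, 0.003 m when the cover sits flush on the rim. It springs with about 5 N per mm in all: the cover's own weight squeezes it 0.6 to 1.2 mm, a further push of 9 to 12 N brings it flush, and it rises again when the push ends.
- rack_center (a point): Blue collection rack, loose, upright, 0.2 to 0.4 kg: its centre, 45 mm above its underside; x along its length. Plates 134 (x) by 70 (y) mm, 8 mm to spare on each side in the basin when its x lies along the manifold's (either way round). Eight glass tubes, tops 60 mm above the underside, at x=+-24 and +-52, y=+-24 mm.
- rack_handle (a point): Centre of the rack's black bar handle, 81 mm above the rack's underside (36 mm above its centre); axes as the rack's. 14 mm thick (x), 44 mm long (y), 18 mm high. Grip it with the fingers closing along x. With the rack in the basin the bar's top is 6 mm below the rim, the walls 75 mm off along x and 43 mm along y.
- cover_center (a point): White cover, loose, flat on the bench, 0.3 to 0.6 kg: its centre, 33.5 mm above its underside; x along its length, towards the hidden hole. Plate 212 (x) by 120 (y) by 12 mm. Eight ports at x=+-24 and +-52, y=+-24 mm reach 32 mm above the underside. At the -x end an open slot for the guide post, 16 mm wide, runs from x=-106 to -84 mm.
- cover_handle (a point): Centre of the cover's black bar handle, 60 mm above the cover's underside (26.5 mm above its centre); axes as the cover's. 14 mm thick (x), 78 mm long (y), 14 mm high, on two steel legs at y=+-31 mm. Grip it with the fingers closing along x. Seated, the cover's x points along the manifold's +x and the handle is over the manifold's centre.
- cover_hole (a point): Mouth of the hidden blind hole for the pin in the cover's underside, at cover x=+93, y=0 mm: 13 mm diameter, 12 mm deep, under a round blue boss (26 mm diameter, top 21 mm above the underside). With the cover flush on the rim the mouth is 10 mm below the pin's top.
- reagent_bottle: Amber bottle with blue cap, 60 mm diameter, 130 mm tall; bystander. Origin at its underside.
- tip_box: Box of yellow pipette tips, 84 by 122 by 57 mm; bystander. Origin at its underside.
- beaker: Glass beaker, 68 mm diameter, 85 mm tall; bystander. Origin at its underside.
- timer: Small white bench timer, 62 by 22 by 62 mm; bystander. Origin at its underside.
- tube_rack: Orange tube rack with capped tubes, 75 by 150 by 104 mm; bystander. Origin at its underside.
- wash_bottle: White bottle with red cap, 64 mm diameter, 150 mm tall; bystander. Origin at its underside.
- specimen_jar: Clear specimen jar with lid, 52 mm diameter, 58 mm tall; bystander. Origin at its underside.
Not all that is in view belongs to the job. Leave any green look-alike of the part that bears cover_center alone.

How it is judged:
By the outcome, as a careful person would: the job done as asked, in the order asked, and still so for the second after the job is handed in, while the arm keeps its last pose, push and grip.
It also fails if it takes over 58 s, if anything falls off the work surface, if the arm or the gripper's body presses on something with over 40 N, if the wrist force passes 120 N, or if a joint passes its speed limit or range.

### The arm

A 7-joint arm with a two-finger parallel gripper is mounted at the origin on the work surface. World frame = base frame: x ahead of the robot, y to its left, z up, the work surface at z = 0. Lengths are in mm, angles in rad, forces in N, time in s.
With the tool pointing down it reaches from about 400 to 750 mm from the base axis. Payload 19.5 kg.
Tool frame: the origin (TCP) lies on the centre line of the jaws, within the pads' length; the fingertips stand 22 mm ahead of it and the grasp point (between the pads) lies 3 mm ahead of it; z points along the fingers, x is the direction in which the jaws open and shut, and the axes are right-handed (so a half turn about z gives the same grasp; the last joint's range is limited). The gripper opens to 85 mm and grips with 20 to 120 N. Pads are 22 mm wide; open, the fingers measure 114 mm over their backs; the gripper's body (76 mm by 85 mm) begins 54 mm behind the grasp point. The pads swing forward as they close: fully open they stand 13 mm farther back than shut.
Start: joints at [1.144, 0.707, -0.028, 1.485, 0.022, 0.951, -0.075], TCP at [215.832, -532.93, 253.268] pointing down, gripper open.
Joint ranges: [-2.71, 2.71], [-0.32, 2.16], [-1.57, 1.52], [0, 2.45], [-1.46, 4.6], [0, 2.02], [-2.83, 2.83]. Speed limits (rad/s): [1.89, 1.89, 2.57, 2.57, 3.01, 3.01, 3.01].

### API

Orientations are given as a 3x3 rotation matrix whose columns are the frame's x, y, z axes.
In Python, from cell import arm gives the robot as it stands.
- The arm moves only by the tool servo_tool, never from a script. Its argument "steps" is a list of rows, each an object of numbers: "tx", "ty", "tz": the shift along the tool's x, y, z in units of 40 mm (1.0 is 40 mm); "turn": the turn about the tool's z in units of 10 degrees (1.0 is 10 degrees). A call has 1 to 12 rows; each row shifts and turns the commanded pose from where the row before left it, along the tool's axes as they then stand; what a row does not reach is not made up. A row lasts 1/8 s, in which the tool goes at most 62.5 mm and 10.7 degrees, less where a joint would pass 70% of its speed; a pose out of reach is approached as far as the arm can. A call is refused whole if a number of a shift passes 1 or a number of a turn 1, either way. A call with a gripper value outside its range is refused whole. "jaw" is the opening, from 0 (shut) to 1 (fully open), set as the call begins (left out, the last holds). The fingers move at their own pace and stop on an object; "grip_force" is the grip in N (left out, the last holds). Time passes only in rows, so rows that do not move let the fingers close. It gives the time, the measured TCP pose, the force and the opening at its end, in the units of the state.
- arm.read_state(): the state, without advancing time (a new reading comes with each control period).
- arm.get_image(name): name is "scene" or "top" or "wrist"; returns a dict with "frame" (420x560x3 uint8, red, green, blue), "fovy" (degrees; the focal length in pixels is half the picture's height over the tangent of half this angle, whatever the lens; pixels are square), "cx", "cy" (the principal point, pixels), "k1" (the pictures are not rectified: a ray, as slopes to the right and down, at radius r is drawn at 1 + k1 r^2 times it, then the intrinsics apply), "xyz" and "rotation" of the camera in the world; the wrist camera has in their place "mount" (4x4, takes a point from camera to tool coordinates, whose origin is the TCP and whose axes are the tool frame's). Camera axes: x right, y down, z forward; pixel columns grow to the right and rows downward; lengths in mm; the calibration is good to about 2 mm. A picture is of the moment at which its call begins: read the wrist's pose just before it. There is no depth.
- arm.finish_job(): hands the job in, once; it reports no verdict.
Trained networks look in a picture, given as the dict that the camera call returned (one of the last four; its "shot" number tells which), for a name from the list of things; names that differ only in an ending like _2 or _b are one class to them, and where a whole thing is asked for, a point or a joint stands for the part that bears it (a point fixed in the world has none). Each returns a list of dicts, best first, with "p" (0 to 1); they miss things now and then, are a little off and sometimes report something else, mostly with a low value. They report only what shows in the picture. A call takes as long as a camera call. They do not tell look-alikes from the thing itself.
- arm.look_for(label, picture): "position" ([column, row] in pixels, amid what is visible of it).
- arm.silhouettes(label, picture): "pixels" (420x560 bool, what is visible of it) and "position" ([column, row] in pixels, amid what is visible of it).
- arm.spot_point(label, picture): "position" ([column, row] in pixels: a listed point, or the origin of a listed thing).
The state is a dict: "time": time; "joint_positions": joint angles; "dq": joint speeds; "joint_efforts": joint torques, N m; "ee_pos": TCP position; "tool_rot": TCP orientation; "ft_force": force on the tool from outside, world axes, zero at the start; "moment": the same for the moment, N m; "grip_width": opening from 0.0 (shut) to 1.0 (fully open).
Only numpy, scipy, OpenCV 4.12 (cv2) and the standard library are available. Lean on these libraries where they do the work, as an engineer would, in place of code of your own. Each camera call takes 0.05 s, during which the arm holds its last target.

## Working session

There is one attempt and no reset: what is moved stays moved. The work goes in short steps, Python scripts to look and compute and a tool call to move; the robot and the scene stay as the last step left them, time stands still between calls to the robot, and variables do not carry over. Pictures are saved under pics/ and viewed, and the job is handed in when it is done.

Besides the shell and the picture viewer there is one more tool, called after "Call:" in YAML: its name, and indented under it one key for each argument. servo_tool: Moves the arm, as the interface text tells. Its arguments: {"type":"object","properties":{"steps":{"type":"array","items":{"type":"object","properties":{"tx":{"type":"number"},"ty":{"type":"number"},"tz":{"type":"number"},"turn":{"type":"number"}}}},"jaw":{"type":"number"},"grip_force":{"type":"number"}},"required":["steps"]}

```bash
ls; mkdir -p pics; cat > h.py <<'E'
import numpy as np, cv2, pickle
from cell import arm
def save(im,name):
    cv2.imwrite('pics/'+name, cv2.cvtColor(im['frame'],cv2.COLOR_RGB2BGR))
def cam(im,st=None):
    if 'mount' in im:
        T=np.eye(4);T[:3,:3]=np.array(st['tool_rot']);T[:3,3]=st['ee_pos']
        M=T@np.array(im['mount']);return M[:3,3],M[:3,:3]
    return np.array(im['xyz'],float),np.array(im['rotation'],float)
def f(im): return im['frame'].shape[0]/2/np.tan(np.radians(im['fovy'])/2)
def ray(im,px,st=None):
    F=f(im);K=np.array([[F,0,im['cx']],[0,F,im['cy']],[0,0,1]])
    d=((px[0]-im['cx'])/F,(px[1]-im['cy'])/F); u=np.array(d)
    for _ in range(30): u=np.array(d)/(1+im['k1']*(u@u))
    o,R=cam(im,st);return o,R@np.array([u[0],u[1],1])
def atz(im,px,z,st=None):
    o,d=ray(im,px,st);return o+d*(z-o[2])/d[2]
def proj(im,P,st=None):
    o,R=cam(im,st);p=R.T@(np.array(P,float)-o);u=p[:2]/p[2];u=u*(1+im['k1']*(u@u));return f(im)*u+[im['cx'],im['cy']]
def tri(rays):
    A=np.zeros((3,3));b=np.zeros(3)
    for o,d in rays:
        d=d/np.linalg.norm(d);P=np.eye(3)-d@d.T if 0 else np.eye(3)-np.outer(d,d);A+=P;b+=P@o
    x=np.linalg.solve(A,b);return x,[np.linalg.norm(np.cross(x-o,d/np.linalg.norm(d))) for o,d in rays]
E
python3 - <<'E'
from h import *
st=arm.read_state();print({k:np.round(v,3).tolist() for k,v in st.items()})
ims={}
for n in ['scene','top','wrist']:
    im=arm.get_image(n);save(im,n+'0.png');ims[n]=im
    print(n,im['fovy'],im['k1'],im.get('xyz'),im['shot'])
    for l in ['manifold','basin_floor','pin_top','post_top','rack_center','rack_handle','cover_center','cover_handle','cover_hole']:
        r=arm.spot_point(l,im);print(' ',l,[(np.round(x['position'],1).tolist(),round(x['p'],2)) for x in r[:3]])
print(arm.read_state()['time'])
E
```

```text
pics
{'time': 0.0, 'joint_positions': [1.144, 0.707, -0.028, 1.485, 0.022, 0.951, -0.076], 'dq': [0.001, 0.0, -0.001, 0.002, -0.0, -0.0, -0.001], 'joint_efforts': [-0.0, -88.321, 1.235, -23.616, 0.017, 0.007, -0.0], 'ee_pos': [215.725, -532.747, 252.828], 'tool_rot': [[0.375, -0.927, -0.0], [-0.927, -0.375, 0.001], [-0.001, 0.0, -1.0]], 'ft_force': [0.192, 1.154, 0.198], 'moment': [0.014, -0.041, -0.016], 'grip_width': 1.001}
scene 48.84748468231684 0.013736510459760876 [1064.38321106  617.41111584 1164.52036602] 1
  manifold [([286.1, 242.6], 0.97)]
  basin_floor [([284.0, 240.4], 0.81)]
  pin_top [([256.9, 237.5], 0.87)]
  post_top [([311.6, 203.9], 0.88)]
  rack_center [([205.7, 166.4], 0.77), ([345.6, 297.4], 0.3)]
  rack_handle [([203.0, 161.6], 0.91)]
  cover_center [([344.2, 300.3], 0.94), ([420.0, 226.7], 0.72)]
  cover_handle [([346.5, 298.6], 0.88), ([421.8, 220.4], 0.6)]
  cover_hole [([321.1, 328.8], 0.96), ([421.9, 254.8], 0.67)]
top 43.55658706576215 -0.01903578195044728 [ 118.45106302   -2.45119056 2038.21377461] 2
  manifold [([271.1, 205.9], 0.9), ([267.4, 142.5], 0.35)]
  basin_floor [([270.5, 205.2], 0.82)]
  pin_top [([272.4, 180.3], 0.73), ([270.8, 142.6], 0.61), ([197.1, 200.8], 0.49)]
  post_top [([265.3, 225.9], 0.86), ([139.7, 244.1], 0.69), ([318.7, 139.1], 0.29)]
  rack_center [([367.5, 198.4], 0.59)]
  rack_handle [([368.1, 203.8], 0.83), ([143.9, 202.6], 0.39)]
  cover_center [([199.0, 199.6], 0.88), ([141.2, 243.1], 0.73), ([202.9, 295.1], 0.63)]
  cover_handle [([202.8, 293.3], 0.7), ([198.7, 200.0], 0.63), ([200.5, 197.7], 0.18)]
  cover_hole [([202.8, 178.0], 0.98), ([184.5, 280.0], 0.81)]
wrist 71.20786575644668 -0.011546380657899088 None 3
  manifold []
  basin_floor []
  pin_top []
  post_top []
  rack_center []
  rack_handle []
  cover_center []
  cover_handle []
  cover_hole []
1.5
```

View pics/scene0.png

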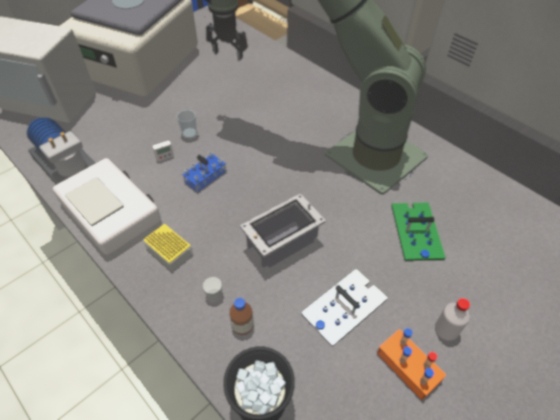

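View pics/top0.png

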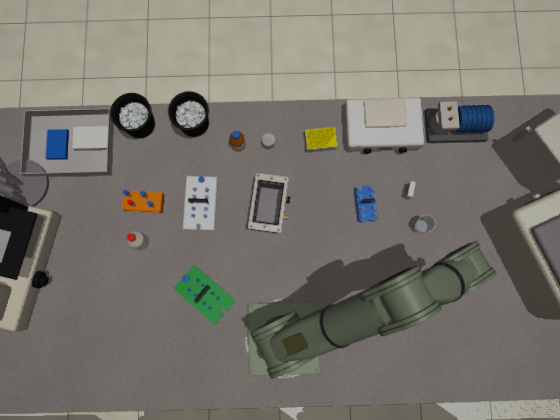

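View pics/wrist0.png

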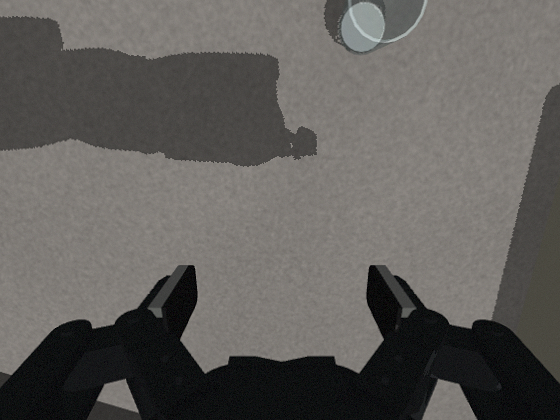

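```bash
python3 - <<'E'
from h import *
s=arm.get_image('scene');t=arm.get_image('top')
pickle.dump((s,t),open('st.pkl','wb'))
S={'pin':(256.9,237.5),'post':(311.6,203.9),'rack_h':(203,161.6),'rack_c':(205.7,166.4),'cov_c':(344.2,300.3),'cov_h':(346.5,298.6),'hole':(321.1,328.8),'basin':(284,240.4)}
Tp={'pin':(272.4,180.3),'post':(265.3,225.9),'rack_h':(368.1,203.8),'rack_c':(367.5,198.4),'cov_c':(199,199.6),'cov_h':(198.7,200),'hole':(202.8,178),'basin':(270.5,205.2)}
Z={'pin':114,'post':126,'rack_h':81,'rack_c':45,'cov_c':33.5,'cov_h':60,'hole':0,'basin':8}
print(t['rotation'])
for k in S:
    print(k,np.round(atz(s,S[k],Z[k])),np.round(atz(t,Tp[k],Z[k])),*[np.round(q) for q in tri([ray(s,S[k]),ray(t,Tp[k])])])
for n,z in [('manifold',104),('cover_center',0),('rack_center',45)]:
    for im in (s,t):
        r=arm.silhouettes(n,im)
        for x in r[:3]:
            m=x['pixels'].astype(np.uint8);c,_=cv2.findContours(m,cv2.RETR_EXTERNAL,cv2.CHAIN_APPROX_NONE)
            c=max(c,key=cv2.contourArea);box=cv2.boxPoints(cv2.minAreaRect(c))
            print(n,round(x['p'],2),np.round(x['position']),'box',[np.round(atz(im,b,z)[:2]).tolist() for b in box])
E
```

```text
[[-2.60710777e-02 -9.82751659e-01  1.83083249e-01]
 [-9.99659997e-01  2.57096957e-02 -4.34757044e-03]
 [-4.34432567e-04 -1.83134346e-01 -9.83087800e-01]]
pin [596.  40. 114.] [584.  26. 114.] [588.  27.  93.] [2. 2.]
post [407.  68. 126.] [410.  56. 126.] [407.  60. 122.] [6. 6.]
rack_h [ 507. -325.   81.] [ 491. -335.   81.] [ 496. -339.   62.] [2. 2.]
rack_c [ 495. -332.   45.] [ 519. -340.   45.] [ 509. -329.   60.] [11. 11.]
cov_c [527. 313.  34.] [534. 314.  34.] [532. 314.  41.] [1. 1.]
cov_h [532. 321.  60.] [527. 311.  60.] [528. 316.  49.] [3. 3.]
hole [619. 317.   0.] [628. 305.   0.] [624. 311.   1.] [8. 8.]
basin [496.  47.   8.] [509.  37.   8.] [503.  43.  14.] [8. 8.]
manifold 0.93 [288. 231.] box [[608.0, -36.0], [359.0, 5.0], [432.0, 170.0], [659.0, 123.0]]
manifold 0.31 [456. 317.] box [[473.0, 530.0], [341.0, 507.0], [330.0, 568.0], [461.0, 587.0]]
manifold 0.92 [269. 203.] box [[403.0, 125.0], [619.0, 89.0], [593.0, -50.0], [378.0, -12.0]]
cover_center 0.91 [344. 304.] box [[629.0, 245.0], [391.0, 251.0], [418.0, 385.0], [643.0, 370.0]]
cover_center 0.79 [420. 232.] box [[141.0, 174.0], [12.0, 236.0], [189.0, 420.0], [302.0, 362.0]]
cover_center 0.96 [202. 200.] box [[426.0, 388.0], [641.0, 377.0], [630.0, 250.0], [415.0, 263.0]]
cover_center 0.86 [204. 293.] box [[198.0, 421.0], [287.0, 340.0], [143.0, 182.0], [56.0, 264.0]]
cover_center 0.21 [422. 226.] box [[414.0, -508.0], [476.0, -576.0], [424.0, -621.0], [363.0, -554.0]]
rack_center 0.75 [203. 172.] box [[581.0, -390.0], [417.0, -403.0], [450.0, -267.0], [605.0, -260.0]]
rack_center 0.87 [366. 203.] box [[564.0, -288.0], [572.0, -363.0], [433.0, -372.0], [426.0, -298.0]]
```

Call:
servo_tool:
  steps:
    - {"tx":-0.23,"ty":-0.94}
    - {"tx":-0.23,"ty":-0.94}
    - {"tx":-0.23,"ty":-0.94}
    - {"tx":-0.23,"ty":-0.94}
    - {"tx":-0.23,"ty":-0.94}
    - {"tx":-0.23,"ty":-0.94}
    - {"tx":-0.23,"ty":-0.94}
    - {"tx":-0.23,"ty":-0.94}
    - {"tx":-0.23,"ty":-0.94}

```text
$.steps[0]: bad value
```

Call:
servo_tool:
  steps:
    - {"turn":-0.9}
    - {"turn":-0.9}
    - {"turn":-0.9}
    - {"turn":-0.9}
    - {"turn":-0.9}
    - {"turn":-0.9}
    - {"turn":-0.9}
    - {"turn":-0.9}
    - {"turn":0}

```text
$.steps[0]: bad value
```

```bash
python3 - <<'E'
from h import *
st=arm.read_state();im=arm.get_image('wrist');save(im,'w1.png')
pickle.dump((st,im),open('w1.pkl','wb'))
print(st['time'],np.round(st['ee_pos'],1),np.round(st['tool_rot'],3).tolist(),np.round(st['joint_positions'],2),np.round(im['mount'],3).tolist())
for l,z in [('rack_center',45),('rack_handle',81)]:
    for x in arm.spot_point(l,im)[:2]: print(l,x['p'],x['position'],np.round(atz(im,x['position'],z,st),1))
x=arm.silhouettes('rack_center',im)
if x:
    x=x[0];c,_=cv2.findContours(x['pixels'].astype(np.uint8),cv2.RETR_EXTERNAL,cv2.CHAIN_APPROX_NONE);c=max(c,key=cv2.contourArea);print(x['p'],cv2.minAreaRect(c))
E
```

```text
1.9 [ 215.9 -532.9  253.3] [[0.375, -0.927, 0.0], [-0.927, -0.375, 0.0], [-0.0, -0.0, -1.0]] [ 1.14  0.71 -0.03  1.48  0.02  0.95 -0.08] [[1.0, -0.001, 0.0, 0.515], [0.0, 0.954, 0.298, -75.258], [-0.0, -0.298, 0.954, -121.617], [0.0, 0.0, 0.0, 1.0]]
```

View pics/w1.png

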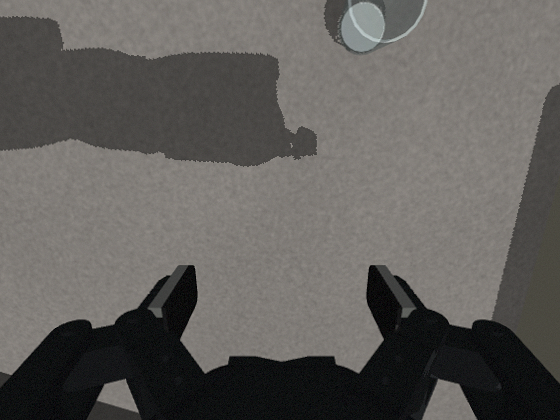

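Call:
servo_tool:
  steps:
    - {"tx":-0.23,"ty":-0.94,"tz":0,"turn":0}
    - {"tx":-0.23,"ty":-0.94,"tz":0,"turn":0}
    - {"tx":-0.23,"ty":-0.94,"tz":0,"turn":0}
    - {"tx":-0.23,"ty":-0.94,"tz":0,"turn":0}
    - {"tx":-0.23,"ty":-0.94,"tz":0,"turn":0}
    - {"tx":-0.23,"ty":-0.94,"tz":0,"turn":0}
    - {"tx":-0.23,"ty":-0.94,"tz":0,"turn":0}
    - {"tx":-0.23,"ty":-0.94,"tz":0,"turn":0}
    - {"tx":-0.23,"ty":-0.94,"tz":0,"turn":0}

```text
time: 3.22
ee_pos: [499.4, -328.3, 253.3]
tool_rot: [[0.375, -0.927, 0.0], [-0.927, -0.375, 0.0], [0.0, -0.0, -1.0]]
ft_force: [-0.8, -0.1, -0.3]
grip_width: 0.993
```

Call:
servo_tool:
  steps:
    - {"tx":0,"ty":0,"tz":0,"turn":-0.9}
    - {"tx":0,"ty":0,"tz":0,"turn":-0.9}
    - {"tx":0,"ty":0,"tz":0,"turn":-0.9}
    - {"tx":0,"ty":0,"tz":0,"turn":-0.9}
    - {"tx":0,"ty":0,"tz":0,"turn":-0.9}
    - {"tx":0,"ty":0,"tz":0,"turn":-0.9}
    - {"tx":0,"ty":0,"tz":0,"turn":-0.9}
    - {"tx":0,"ty":0,"tz":0,"turn":-0.9}
    - {"tx":0,"ty":0,"tz":0,"turn":0}

```text
time: 4.35
ee_pos: [498.3, -329.3, 253.2]
tool_rot: [[0.998, 0.07, -0.0], [0.07, -0.998, 0.0], [0.0, -0.0, -1.0]]
ft_force: [-0.6, -0.2, 0.1]
grip_width: 0.998
```

```bash
python3 - <<'E'
from h import *
st=arm.read_state();im=arm.get_image('wrist');save(im,'w2.png')
pickle.dump((st,im),open('w2.pkl','wb'))
print(st['time'],np.round(st['ee_pos'],1),np.round(st['tool_rot'],3).tolist(),np.round(st['joint_positions'],2))
for l,z in [('rack_center',45),('rack_handle',81)]:
    for x in arm.spot_point(l,im)[:2]: print(l,x['p'],x['position'],np.round(atz(im,x['position'],z,st),1))
x=arm.silhouettes('rack_center',im)
if x:
    x=x[0];c,_=cv2.findContours(x['pixels'].astype(np.uint8),cv2.RETR_EXTERNAL,cv2.CHAIN_APPROX_NONE);c=max(c,key=cv2.contourArea);print(x['p'],cv2.minAreaRect(c))
E
```

```text
4.35 [ 498.3 -329.3  253.2] [[0.998, 0.07, -0.0], [0.07, -0.998, 0.0], [0.0, -0.0, -1.0]] [ 0.69  0.76 -0.34  1.39  0.27  1.04  0.37]
rack_center 0.93 [287.2, 197.1] [ 504.9 -337.9   45. ]
rack_handle 0.96 [286.3, 202.9] [ 503. -335.   81.]
0.64 ((520.0, 60.0), (120.0, 78.0), 90.0)
```

View pics/w2.png

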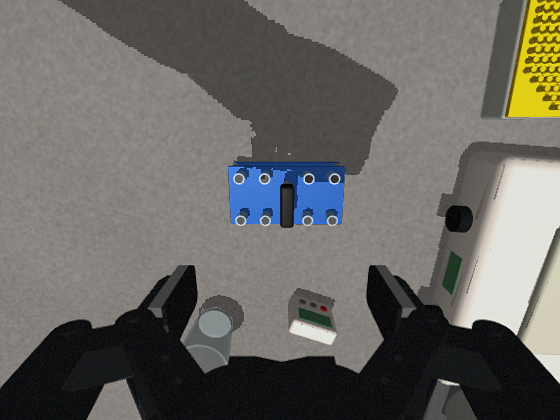

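```bash
python3 - <<'E'
from h import *
st,im=pickle.load(open('w2.pkl','rb'))
q=[(239,179),(334,179),(240.5,221),(332.5,220.5)]
P=np.array([atz(im,p,60,st) for p in q]);print(np.round(P,1),P.mean(0).round(1))
fr=im['frame'].astype(int)
m=(fr.sum(2)<110);m[:175]=0;m[235:]=0;m[:,:270]=0;m[:,305:]=0
ys,xs=np.nonzero(m);print(xs.min(),xs.max(),ys.min(),ys.max())
big=cv2.resize(im['frame'][155:240,215:355],None,fx=5,fy=5,interpolation=cv2.INTER_CUBIC)
cv2.imwrite('pics/w2c.png',big[...,::-1])
for e in [(287,184),(287,212)]: print(atz(im,e,90,st).round(1))
E
```

```text
[[ 450.5 -317.5   60. ]
 [ 553.5 -310.3   60. ]
 [ 453.5 -365.6   60. ]
 [ 557.6 -357.8   60. ]] [ 503.8 -337.8   60. ]
280 293 184 226
[ 502.  -313.2   90. ]
[ 504.1 -342.    90. ]
```

View pics/w2c.png

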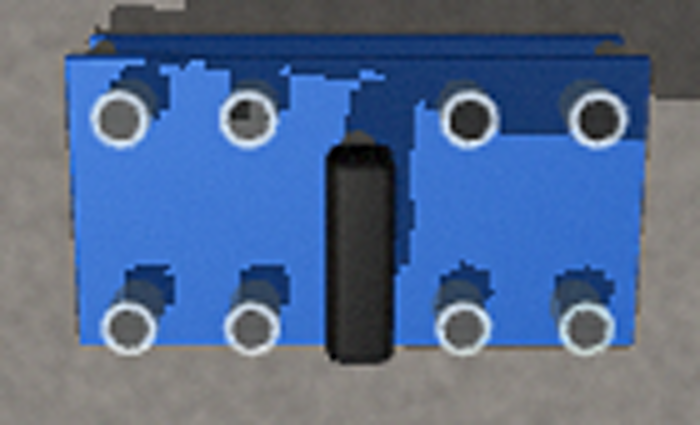

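Call:
servo_tool:
  steps:
    - {"tx":0.12,"ty":0.2,"tz":0.5,"turn":0}
    - {"tx":0,"ty":0,"tz":0.9,"turn":0}
    - {"tx":0,"ty":0,"tz":0.9,"turn":0}
    - {"tx":0,"ty":0,"tz":0.8,"turn":0}
    - {"tx":0,"ty":0,"tz":0.6,"turn":0}
    - {"tx":0,"ty":0,"tz":0.3,"turn":0}
    - {"tx":0,"ty":0,"tz":0.2,"turn":0}
    - {"tx":0,"ty":0,"tz":0,"turn":0}
  jaw: 0.65
  grip_force: 60

```text
time: 5.55
ee_pos: [503.8, -336.8, 85.2]
tool_rot: [[0.998, 0.07, -0.0], [0.07, -0.998, 0.0], [-0.0, -0.0, -1.0]]
ft_force: [0.1, -0.2, -0.3]
grip_width: 0.648
```

```bash
python3 - <<'E'
from h import *
st=arm.read_state();im=arm.get_image('wrist');save(im,'w3.png')
print(st['time'],np.round(st['ee_pos'],1),np.round(st['ft_force'],1))
E
```

```text
5.55 [ 503.8 -336.8   85.2] [ 0.1 -0.2 -0.3]
```

View pics/w3.png

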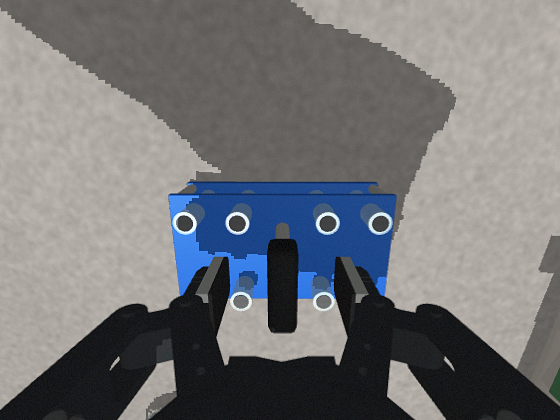

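Call:
servo_tool:
  steps:
    - {"tx":0,"ty":0,"tz":0,"turn":0}
    - {"tx":0,"ty":0,"tz":0,"turn":0}
    - {"tx":0,"ty":0,"tz":0,"turn":0}
    - {"tx":0,"ty":0,"tz":0,"turn":0}
    - {"tx":0,"ty":0,"tz":0,"turn":0}
  jaw: 0
  grip_force: 60

```text
time: 6.22
ee_pos: [504.0, -336.9, 85.7]
tool_rot: [[0.998, 0.07, 0.001], [0.07, -0.998, -0.0], [0.001, 0.0, -1.0]]
ft_force: [-0.7, 0.7, 5.4]
grip_width: 0.15
```

Call:
servo_tool:
  steps:
    - {"tx":0,"ty":0,"tz":-0.2,"turn":0}
    - {"tx":0,"ty":0,"tz":-0.5,"turn":0}
    - {"tx":0,"ty":0,"tz":-0.8,"turn":0}
    - {"tx":0,"ty":0,"tz":-0.8,"turn":0}
    - {"tx":0,"ty":0,"tz":-0.8,"turn":0}
    - {"tx":0,"ty":0,"tz":-0.6,"turn":0}
    - {"tx":0,"ty":0,"tz":-0.3,"turn":0}
    - {"tx":0,"ty":0,"tz":0,"turn":0}

```text
time: 7.22
ee_pos: [503.7, -336.8, 245.4]
tool_rot: [[0.998, 0.071, 0.0], [0.071, -0.998, -0.0], [0.0, 0.0, -1.0]]
ft_force: [1.1, 0.1, -4.0]
grip_width: 0.152
```

```bash
python3 - <<'E'
from h import *
st=arm.read_state();im=arm.get_image('wrist');save(im,'w4.png')
print(st['time'],np.round(st['ee_pos'],1),np.round(st['ft_force'],1),st['grip_width'])
E
```

```text
7.225 [ 503.7 -336.8  245.4] [ 1.1  0.1 -4. ] 0.15152307178523625
```

View pics/w4.png

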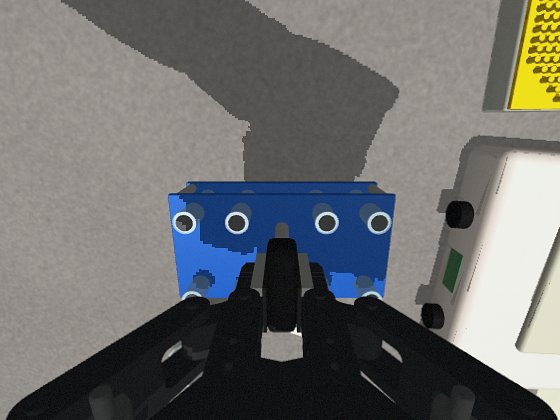

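Call:
servo_tool:
  steps:
    - {"tx":0.02,"ty":-0.3,"tz":0,"turn":0}
    - {"tx":0.05,"ty":-0.7,"tz":0,"turn":0}
    - {"tx":0.05,"ty":-0.9,"tz":0,"turn":0}
    - {"tx":0.05,"ty":-0.9,"tz":0,"turn":0}
    - {"tx":0.05,"ty":-0.9,"tz":0,"turn":0}
    - {"tx":0.05,"ty":-0.9,"tz":0,"turn":0}
    - {"tx":0.05,"ty":-0.9,"tz":0,"turn":0}
    - {"tx":0.05,"ty":-0.7,"tz":0,"turn":0.35}
    - {"tx":0,"ty":-0.37,"tz":0,"turn":0.4}
    - {"tx":0,"ty":0,"tz":0,"turn":0.4}
    - {"tx":0,"ty":0,"tz":0,"turn":0.2}
    - {"tx":0,"ty":0,"tz":0,"turn":0}

```text
time: 8.78
ee_pos: [500.7, -73.4, 245.1]
tool_rot: [[0.987, -0.164, -0.001], [-0.164, -0.987, 0.0], [-0.001, -0.0, -1.0]]
ft_force: [0.0, 0.2, -2.8]
grip_width: 0.154
```

```bash
python3 - <<'E'
from h import *
st=arm.read_state();im=arm.get_image('wrist');save(im,'w5.png')
pickle.dump((st,im),open('w5.pkl','wb'))
print(st['time'],np.round(st['ee_pos'],1),np.round(st['tool_rot'],3).tolist(),np.round(st['ft_force'],1),st['grip_width'])
for l,z in [('pin_top',114),('post_top',126),('basin_floor',8)]:
    for x in arm.spot_point(l,im)[:2]: print(l,x['p'],x['position'],np.round(atz(im,x['position'],z,st),1))
t=arm.get_image('top');save(t,'t5.png');s=arm.get_image('scene');save(s,'s5.png')
big=cv2.resize(t['frame'][150:260,150:330],None,fx=4,fy=4,interpolation=cv2.INTER_CUBIC)
cv2.imwrite('pics/t5c.png',big[...,::-1])
E
```

```text
8.775 [500.7 -73.4 245.1] [[0.987, -0.164, -0.001], [-0.164, -0.987, 0.0], [-0.001, -0.0, -1.0]] [ 0.   0.2 -2.8] 0.15361445213989947
pin_top 0.58 [381.0, 66.2] [596.2  28.7 114. ]
basin_floor 0.76 [266.8, 84.8] [502.5  42.2   8. ]
```

View pics/w5.png

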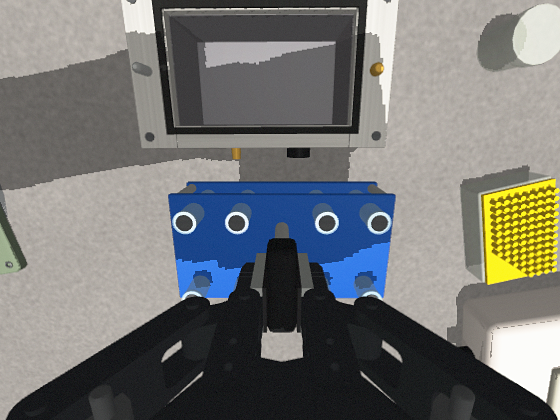

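View pics/t5c.png

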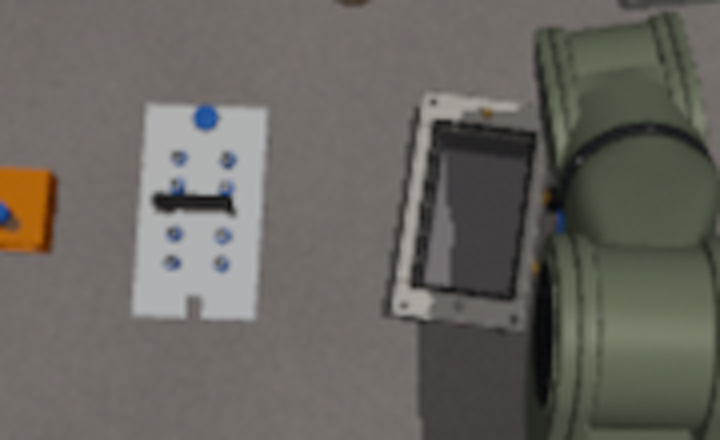

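```bash
python3 - <<'E'
from h import *
st,im=pickle.load(open('w5.pkl','rb'))
a=cv2.resize(im['frame'][0:170,110:410],None,fx=2.6,fy=2.6,interpolation=cv2.INTER_CUBIC)
cv2.imwrite('pics/w5c.png',a[...,::-1])
b=np.hstack([cv2.resize(im['frame'][45:90,110:165],None,fx=7,fy=7,interpolation=cv2.INTER_CUBIC),cv2.resize(im['frame'][45:90,355:410],None,fx=7,fy=7,interpolation=cv2.INTER_CUBIC)])
cv2.imwrite('pics/w5d.png',b[...,::-1])
E
```

```text
(no output)
```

View pics/w5c.png

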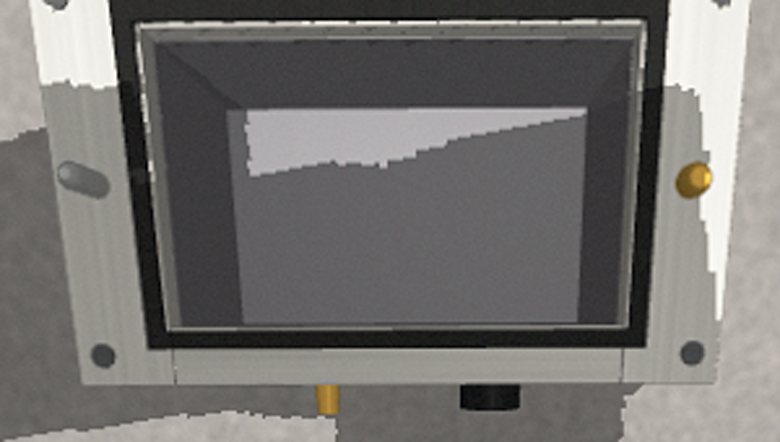

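View pics/w5d.png

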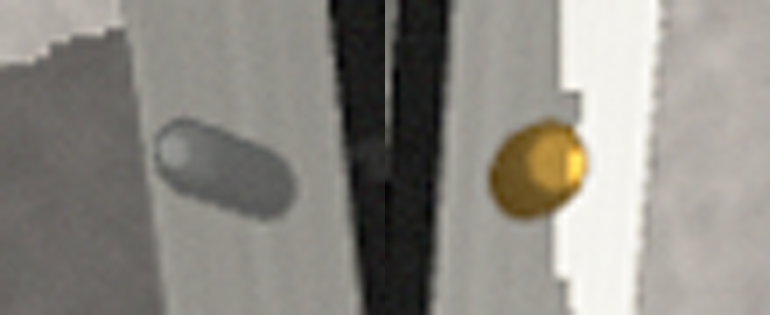

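```bash
python3 - <<'E'
from h import *
from scipy.optimize import least_squares
st,im=pickle.load(open('w5.pkl','rb'))
D=[((134.7,66.3),(-93,0,126)),((379.6,67.3),(93,0,114)),((141.2,147.7),(-107,-62,104)),((385,147.4),(107,-62,104)),((167,134),(-82,-50,107)),((357.7,133.2),(82,-50,107))]
for p,m in D: print(np.round(atz(im,p,m[2],st),1))
def w(v,m): c,s=np.cos(v[2]),np.sin(v[2]);return [v[0]+c*m[0]-s*m[1],v[1]+s*m[0]+c*m[1],m[2]+ (v[3] if len(v)>3 else 0)]
fn=lambda v:np.concatenate([proj(im,w(v,m),st)-p for p,m in D])
r=least_squares(fn,[500,40,-.16]);print(r.x,np.round(r.fun,1))
r=least_squares(fn,[500,40,-.16,0]);print(r.x,np.round(r.fun,1))
E
```

```text
[410.6  57.7 126. ]
[595.   28.1 114. ]
[387.   -0.9 104. ]
[598.6 -35.9 104. ]
[413.8   6.6 107. ]
[575.2 -19.7 107. ]
[ 5.02726264e+02  4.28654100e+01 -1.61562975e-01] [ 0.3 -0.3 -0.6  0.4  0.3  0.3 -0.3 -0.3 -0.1 -0.1  0.4 -0.1]
[ 5.02752897e+02  4.28292214e+01 -1.61537678e-01  4.55660077e-01] [ 0.1 -0.3 -0.4  0.3  0.1  0.3 -0.1 -0.2 -0.3 -0.1  0.6 -0. ]
```

Call:
servo_tool:
  steps:
    - {"tx":-0.05,"ty":-0.38,"tz":0,"turn":0}
    - {"tx":-0.11,"ty":-0.8,"tz":0,"turn":0}
    - {"tx":-0.11,"ty":-0.8,"tz":0,"turn":0}
    - {"tx":-0.1,"ty":-0.6,"tz":0,"turn":0}
    - {"tx":-0.06,"ty":-0.3,"tz":0,"turn":0}
    - {"tx":0,"ty":0,"tz":0,"turn":0}
    - {"tx":0,"ty":0,"tz":0,"turn":0}

```text
time: 9.95
ee_pos: [502.8, 42.0, 245.3]
tool_rot: [[0.986, -0.165, -0.0], [-0.165, -0.986, -0.0], [-0.0, 0.0, -1.0]]
ft_force: [-0.7, -0.8, -3.9]
grip_width: 0.147
```

```bash
python3 - <<'E'
from h import *
st=arm.read_state();im=arm.get_image('wrist');save(im,'w6.png')
pickle.dump((st,im),open('w6.pkl','wb'))
print(st['time'],np.round(st['ee_pos'],1),np.round(st['tool_rot'],3).tolist(),np.round(st['ft_force'],1),st['grip_width'])
E
```

```text
9.95 [502.8  42.  245.3] [[0.986, -0.165, -0.0], [-0.165, -0.986, -0.0], [-0.0, 0.0, -1.0]] [-0.7 -0.8 -3.9] 0.14693830286125545
```

View pics/w6.png

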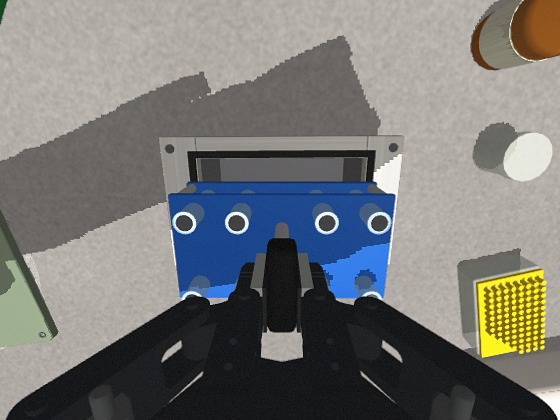

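Call:
servo_tool:
  steps:
    - {"tx":0,"ty":-0.02,"tz":0.2,"turn":0}
    - {"tx":0,"ty":0,"tz":0.5,"turn":0}
    - {"tx":0,"ty":0,"tz":0.5,"turn":0}
    - {"tx":0,"ty":0,"tz":0.5,"turn":0}
    - {"tx":0,"ty":0,"tz":0.5,"turn":0}
    - {"tx":0,"ty":0,"tz":0.3,"turn":0}
    - {"tx":0,"ty":0,"tz":0,"turn":0}

```text
time: 10.88
ee_pos: [502.7, 43.5, 144.8]
tool_rot: [[0.986, -0.164, -0.001], [-0.164, -0.986, -0.0], [-0.001, 0.0, -1.0]]
ft_force: [0.6, -1.1, -3.5]
grip_width: 0.15
```

Call:
servo_tool:
  steps:
    - {"tx":0,"ty":0,"tz":0.4,"turn":0}
    - {"tx":0,"ty":0,"tz":0.4,"turn":0}
    - {"tx":0,"ty":0,"tz":0.25,"turn":0}
    - {"tx":0,"ty":0,"tz":0.1,"turn":0}
    - {"tx":0,"ty":0,"tz":0.05,"turn":0}
    - {"tx":0,"ty":0,"tz":0,"turn":0}

```text
time: 11.62
ee_pos: [503.1, 43.7, 97.6]
tool_rot: [[0.986, -0.164, 0.0], [-0.164, -0.986, 0.0], [0.0, -0.0, -1.0]]
ft_force: [0.9, -0.7, -4.5]
grip_width: 0.151
```

```bash
python3 - <<'E'
from h import *
st=arm.read_state();im=arm.get_image('wrist');save(im,'w7.png')
print(st['time'],np.round(st['ee_pos'],1),np.round(st['tool_rot'],3).tolist(),np.round(st['ft_force'],1),st['grip_width'])
E
```

```text
11.625 [503.1  43.7  97.6] [[0.986, -0.164, 0.0], [-0.164, -0.986, 0.0], [0.0, -0.0, -1.0]] [ 0.9 -0.7 -4.5] 0.15129343574715204
```

View pics/w7.png

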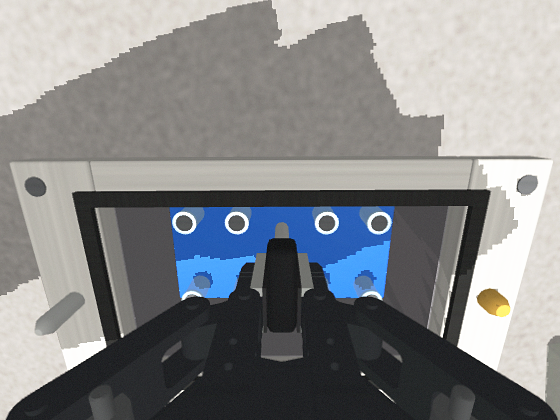

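Rack hangs in the basin, clear of the walls, about 4 mm above the floor. Lowering in small steps to contact.

Call:
servo_tool:
  steps:
    - {"tx":0,"ty":0,"tz":0.03,"turn":0}
    - {"tx":0,"ty":0,"tz":0.03,"turn":0}
    - {"tx":0,"ty":0,"tz":0.03,"turn":0}
    - {"tx":0,"ty":0,"tz":0,"turn":0}

```text
time: 12.18
ee_pos: [503.0, 43.7, 93.7]
tool_rot: [[0.986, -0.164, 0.0], [-0.164, -0.986, 0.0], [0.0, -0.0, -1.0]]
ft_force: [-0.0, 0.0, -1.0]
grip_width: 0.156
```

Call:
servo_tool:
  steps:
    - {"tx":0,"ty":0,"tz":0.01,"turn":0}
    - {"tx":0,"ty":0,"tz":0,"turn":0}

```text
time: 12.42
ee_pos: [503.0, 43.7, 93.7]
tool_rot: [[0.986, -0.164, 0.0], [-0.164, -0.986, 0.0], [0.0, -0.0, -1.0]]
ft_force: [-2.9, -0.6, 8.6]
grip_width: 0.151
```

Call:
servo_tool:
  steps:
    - {"tx":0,"ty":0,"tz":0,"turn":0}
    - {"tx":0,"ty":0,"tz":0,"turn":0}
    - {"tx":0,"ty":0,"tz":0,"turn":0}
    - {"tx":0,"ty":0,"tz":0,"turn":0}
  jaw: 0.6

```text
time: 12.92
ee_pos: [503.0, 43.7, 93.3]
tool_rot: [[0.986, -0.164, -0.0], [-0.164, -0.986, 0.0], [-0.0, -0.0, -1.0]]
ft_force: [1.0, 0.6, 0.1]
grip_width: 0.602
```

Call:
servo_tool:
  steps:
    - {"tx":0,"ty":0,"tz":-0.2,"turn":0}
    - {"tx":0,"ty":0,"tz":-0.6,"turn":0}
    - {"tx":0,"ty":0,"tz":-0.9,"turn":0}
    - {"tx":0,"ty":0,"tz":-0.9,"turn":0}
    - {"tx":0,"ty":0,"tz":-0.9,"turn":0}
    - {"tx":0,"ty":0,"tz":-0.7,"turn":0}
    - {"tx":0,"ty":0,"tz":-0.3,"turn":0}
    - {"tx":0,"ty":0,"tz":0,"turn":0}

```text
time: 13.92
ee_pos: [503.0, 43.6, 273.5]
tool_rot: [[0.986, -0.164, 0.001], [-0.164, -0.986, 0.0], [0.001, -0.0, -1.0]]
ft_force: [-0.2, -0.1, -0.4]
grip_width: 0.598
```

```bash
python3 - <<'E'
from h import *
st=arm.read_state();im=arm.get_image('wrist');save(im,'w8.png')
pickle.dump((st,im),open('w8.pkl','wb'))
print(st['time'],np.round(st['ee_pos'],1),np.round(st['tool_rot'],3).tolist(),np.round(st['ft_force'],1),st['grip_width'])
E
```

```text
13.925 [503.   43.6 273.5] [[0.986, -0.164, 0.001], [-0.164, -0.986, 0.0], [0.001, -0.0, -1.0]] [-0.2 -0.1 -0.4] 0.5977630728248302
```

View pics/w8.png

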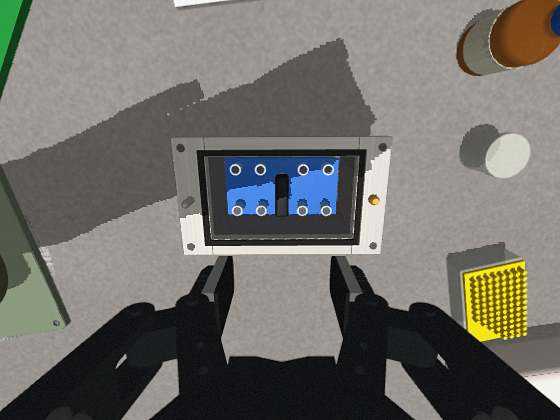

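```bash
python3 - <<'E'
from h import *
st,im=pickle.load(open('w8.pkl','rb'))
a=cv2.resize(im['frame'][130:260,165:400],None,fx=3.4,fy=3.4,interpolation=cv2.INTER_CUBIC)
cv2.imwrite('pics/w8c.png',a[...,::-1])
b=np.hstack([cv2.resize(im['frame'][185:220,170:210],None,fx=10,fy=10,interpolation=cv2.INTER_CUBIC),cv2.resize(im['frame'][185:220,355:395],None,fx=10,fy=10,interpolation=cv2.INTER_CUBIC)])
cv2.imwrite('pics/w8d.png',b[...,::-1])
E
```

```text
(no output)
```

View pics/w8c.png

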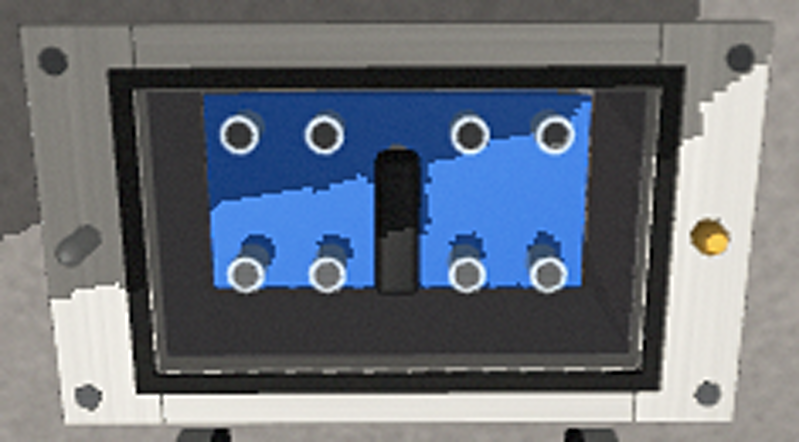

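View pics/w8d.png

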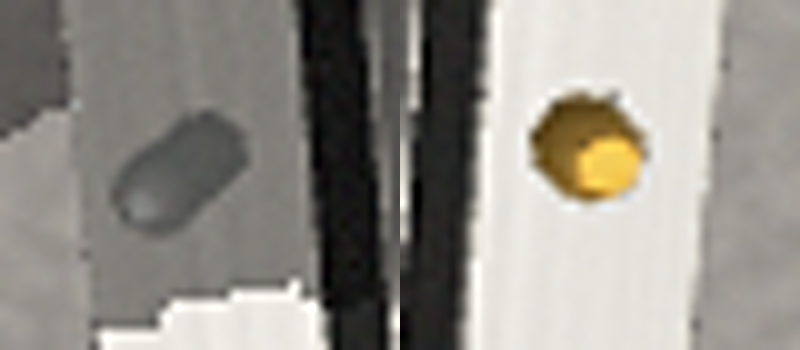

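```bash
python3 - <<'E'
from h import *
from scipy.optimize import least_squares
st,im=pickle.load(open('w8.pkl','rb'))
D=[((184.1,205),(-93,0,126)),((375.3,201.3),(93,0,114)),((171,136),(-107,62,104)),((392.1,136),(107,62,104)),((183.9,254.2),(-107,-62,104)),((380.7,253.3),(107,-62,104)),((196.3,149.5),(-82,50,107)),((366.3,148.9),(82,50,107)),((205.1,244.8),(-82,-50,107)),((358.6,243.9),(82,-50,107))]
def w(v,m): c,s=np.cos(v[2]),np.sin(v[2]);return [v[0]+c*m[0]-s*m[1],v[1]+s*m[0]+c*m[1],m[2]+ (v[3] if len(v)>3 else 0)]
fn=lambda v:np.concatenate([proj(im,w(v,m),st)-p for p,m in D])
for x0 in ([500,40,-.16],[500,40,-.16,0]):
    r=least_squares(fn,x0);print(np.round(r.x,4),np.round(r.fun,1))
E
```

```text
[ 5.027825e+02  4.290990e+01 -1.621000e-01] [ 0.2 -0.3  0.  -0.5 -0.5  0.7  0.4 -0.1 -0.2 -0.2 -0.6  0.   0.3 -0.
  0.2 -0.  -0.1  0.1  0.1  0.5]
[ 5.027796e+02  4.289380e+01 -1.621000e-01 -8.220000e-02] [ 0.2 -0.3  0.  -0.6 -0.4  0.7  0.4 -0.1 -0.2 -0.2 -0.6  0.   0.4 -0.
  0.2 -0.  -0.1  0.1  0.1  0.5]
```

Call:
servo_tool:
  steps:
    - {"tx":-0.05,"ty":-0.8,"tz":0,"turn":0}
    - {"tx":-0.06,"ty":-0.95,"tz":0,"turn":0}
    - {"tx":-0.06,"ty":-0.95,"tz":0,"turn":0}
    - {"tx":-0.06,"ty":-0.95,"tz":0,"turn":0}
    - {"tx":-0.06,"ty":-0.95,"tz":0,"turn":0}
    - {"tx":-0.06,"ty":-0.95,"tz":0,"turn":0}
    - {"tx":-0.06,"ty":-0.7,"tz":0,"turn":0}
    - {"tx":-0.03,"ty":-0.5,"tz":0,"turn":-0.3}
    - {"tx":0,"ty":0,"tz":0,"turn":-0.3}
    - {"tx":0,"ty":0,"tz":0,"turn":0}

```text
time: 15.22
ee_pos: [529.7, 312.8, 272.1]
tool_rot: [[0.998, -0.06, -0.002], [-0.06, -0.998, -0.001], [-0.001, 0.001, -1.0]]
ft_force: [0.2, 0.0, -0.3]
grip_width: 0.602
```

```bash
python3 - <<'E'
from h import *
st=arm.read_state();im=arm.get_image('wrist');save(im,'w9.png')
pickle.dump((st,im),open('w9.pkl','wb'))
print(st['time'],np.round(st['ee_pos'],1),np.round(st['tool_rot'],3).tolist(),np.round(st['joint_positions'],2))
for l,z in [('cover_center',33.5),('cover_handle',60)]:
    for x in arm.spot_point(l,im)[:2]: print(l,x['p'],x['position'],np.round(atz(im,x['position'],z,st),1))
E
```

```text
15.225 [529.7 312.8 272.1] [[0.998, -0.06, -0.002], [-0.06, -0.998, -0.001], [-0.001, 0.001, -1.0]] [-0.49  0.76 -0.22  1.29  0.16  1.11 -0.78]
cover_center 0.8 [277.4, 182.2] [523.9 315.1  33.5]
cover_center 0.68 [5.6, 210.9] [168.8 299.2  33.5]
cover_handle 0.57 [280.7, 188.1] [528.  313.3  60. ]
```

View pics/w9.png

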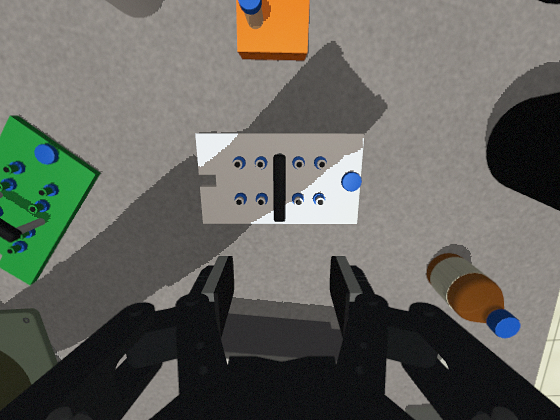

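```bash
python3 - <<'E'
from h import *
st,im=pickle.load(open('w9.pkl','rb'))
a=cv2.resize(im['frame'][125:235,185:375],None,fx=4.2,fy=4.2,interpolation=cv2.INTER_CUBIC)
cv2.imwrite('pics/w9c.png',a[...,::-1])
E
```

```text
(no output)
```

View pics/w9c.png

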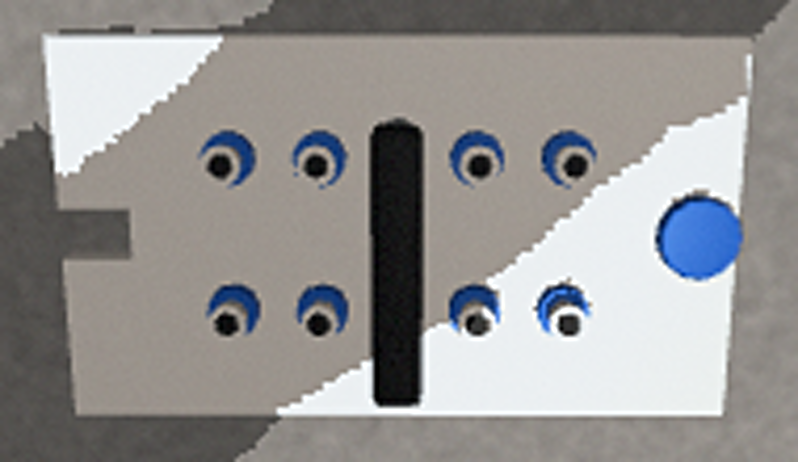

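```bash
python3 - <<'E'
from h import *
from scipy.optimize import least_squares
st,im=pickle.load(open('w9.pkl','rb'))
C=lambda x,y:(185+x/4.2-.4,125+y/4.2-.4)
D=[(C(43,34),(-106,60,12)),(C(754,35),(106,60,12)),(C(75,416),(-106,-60,12)),(C(724,416),(106,-60,12)),(C(699,237),(93,0,21)),(C(130,235),(-84,0,12)),
(C(220,167),(-52,24,32)),(C(315,167),(-24,24,32)),(C(480,167),(24,24,32)),(C(575,167),(52,24,32)),(C(227,324),(-52,-24,32)),(C(319,324),(-24,-24,32)),(C(478,323),(24,-24,32)),(C(569,324),(52,-24,32))]
def w(v,m): c,s=np.cos(v[2]),np.sin(v[2]);return [v[0]+c*m[0]-s*m[1],v[1]+s*m[0]+c*m[1],m[2]+ (v[3] if len(v)>3 else 0)]
fn=lambda v:np.concatenate([proj(im,w(v,m),st)-p for p,m in D])
for x0 in ([530,315,-.06],[530,315,-.06,0]):
    r=least_squares(fn,x0);print(np.round(r.x,4),np.round(r.fun,1))
v=r.x
for m in [(0,39,67),(0,-39,67)]: p=proj(im,w(v,m),st);print(p,(p-[184.6,124.6])*4.2)
print(np.arctan2(st['tool_rot'][1][0],st['tool_rot'][0][0]))
E
```

```text
[ 5.261797e+02  3.132475e+02 -5.960000e-02] [ 0.3  0.7 -0.6  0.2  0.4 -0.4 -0.6 -0.6  0.5  0.5  0.2 -0.2 -0.  -0.2
  0.1 -0.2 -0.1 -0.3  0.1 -0.3  0.   0.1  0.   0.1 -0.3  0.3 -0.   0. ]
[ 5.262015e+02  3.134899e+02 -5.960000e-02  1.333100e+00] [-0.   0.5 -0.3  0.1  0.1 -0.3 -0.3 -0.4  0.7  0.5 -0.  -0.2 -0.2 -0.2
  0.  -0.3 -0.  -0.3  0.2 -0.3 -0.1  0.2 -0.   0.2 -0.2  0.4  0.1  0.1]
[278.93190075 154.88397786] [396.19398315 127.19270702]
[279.17821826 222.12790373] [397.22851669 409.61719567]
-0.06034275103064765
```

Call:
servo_tool:
  steps:
    - {"tx":-0.09,"ty":-0.01,"tz":0.5,"turn":0}
    - {"tx":0,"ty":0,"tz":0.95,"turn":0}
    - {"tx":0,"ty":0,"tz":0.95,"turn":0}
    - {"tx":0,"ty":0,"tz":0.95,"turn":0}
    - {"tx":0,"ty":0,"tz":0.9,"turn":0}
    - {"tx":0,"ty":0,"tz":0.6,"turn":0}
    - {"tx":0,"ty":0,"tz":0.25,"turn":0}
    - {"tx":0,"ty":0,"tz":0.13,"turn":0}
    - {"tx":0,"ty":0,"tz":0,"turn":0}

```text
time: 16.5
ee_pos: [526.6, 313.6, 64.6]
tool_rot: [[0.998, -0.061, 0.001], [-0.061, -0.998, 0.0], [0.0, -0.0, -1.0]]
ft_force: [-0.6, 0.9, 0.6]
grip_width: 0.606
```

```bash
python3 - <<'E'
from h import *
st=arm.read_state();im=arm.get_image('wrist');save(im,'w10.png')
pickle.dump((st,im),open('w10.pkl','wb'))
print(st['time'],np.round(st['ee_pos'],1),np.round(st['tool_rot'],3).tolist(),np.round(st['ft_force'],1))
E
```

```text
16.5 [526.6 313.6  64.6] [[0.998, -0.061, 0.001], [-0.061, -0.998, 0.0], [0.0, -0.0, -1.0]] [-0.6  0.9  0.6]
```

View pics/w10.png

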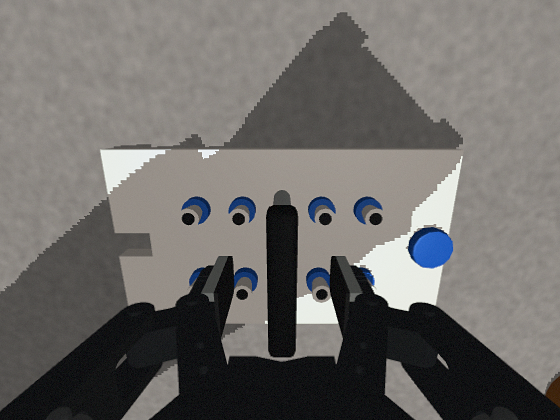

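Call:
servo_tool:
  steps:
    - {"tx":0,"ty":0,"tz":0.04,"turn":0}
    - {"tx":0,"ty":0,"tz":0,"turn":0}
    - {"tx":0,"ty":0,"tz":0,"turn":0}
    - {"tx":0,"ty":0,"tz":0,"turn":0}
    - {"tx":0,"ty":0,"tz":0,"turn":0}
    - {"tx":0,"ty":0,"tz":0,"turn":0}
  jaw: 0
  grip_force: 100

```text
time: 17.3
ee_pos: [526.5, 313.6, 63.0]
tool_rot: [[0.998, -0.06, 0.0], [-0.06, -0.998, 0.0], [0.0, -0.0, -1.0]]
ft_force: [-1.2, -0.7, 5.8]
grip_width: 0.142
```

```bash
cat > fit.py <<'E'
from h import *
from scipy.optimize import least_squares
E
python3 - <<'E'
from h import *
st=arm.read_state();im=arm.get_image('wrist');save(im,'w11.png')
pickle.dump((st,im),open('w11.pkl','wb'))
print(st['time'],np.round(st['ee_pos'],1),np.round(st['tool_rot'],4).tolist(),np.round(st['ft_force'],1),st['grip_width'])
a=cv2.resize(im['frame'][140:330,90:470],None,fx=2.1,fy=2.1,interpolation=cv2.INTER_CUBIC)
cv2.imwrite('pics/w11c.png',a[...,::-1])
E
```

```text
17.3 [526.5 313.6  63. ] [[0.9982, -0.0604, 0.0004], [-0.0604, -0.9982, 0.0003], [0.0004, -0.0003, -1.0]] [-1.2 -0.7  5.8] 0.14166017028315403
```

View pics/w11c.png

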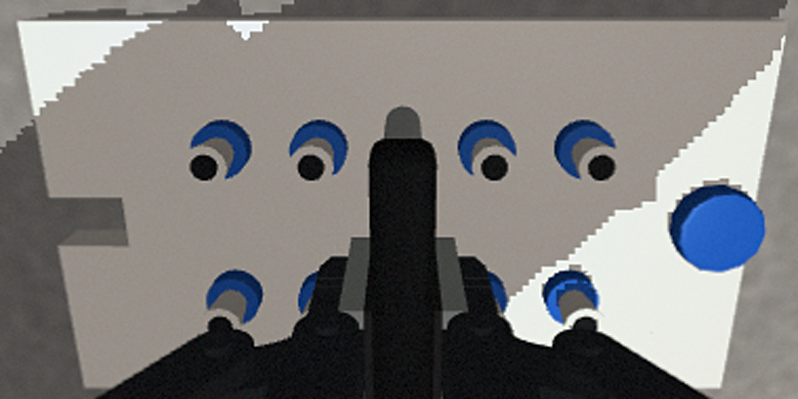

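```bash
python3 - <<'E'
from h import *
from scipy.optimize import least_squares
st,im=pickle.load(open('w11.pkl','rb'))
C=lambda x,y:(90+x/2.1-.25,140+y/2.1-.25)
D=[(C(18,20),(-106,60,12)),(C(787,20),(106,60,12)),(C(719,228),(93,0,21)),(C(125,222),(-84,0,12)),
(C(204,167),(-52,24,32)),(C(311,167),(-24,24,32)),(C(494,167),(24,24,32)),(C(601,167),(52,24,32))]
def w(v,m): c,s=np.cos(v[2]),np.sin(v[2]);return [v[0]+c*m[0]-s*m[1],v[1]+s*m[0]+c*m[1],m[2]+ (v[3] if len(v)>3 else 0)]
fn=lambda v:np.concatenate([proj(im,w(v,m),st)-p for p,m in D])
for x0 in ([530,315,-.06],[530,315,-.06,0]):
    r=least_squares(fn,x0);print(np.round(r.x,4),np.round(r.fun,1))
    R=np.array(st['tool_rot']);print('tool-frame centre offset',R.T@(np.array([*r.x[:2],0])-[*st['ee_pos'][:2],0]), 'dyaw',r.x[2]-np.arctan2(R[1,0],R[0,0]))
E
```

```text
[ 5.257825e+02  3.134856e+02 -5.880000e-02] [ 0.1  0.3 -0.9 -0.5  1.2  1.8  0.8 -0.6 -0.3 -0.  -0.4 -0.2 -0.1 -0.3
 -0.2 -0.5]
tool-frame centre offset [-7.33785315e-01  1.46262987e-01 -3.32443111e-04] dyaw 0.0015784267691380319
[ 5.257825e+02  3.134927e+02 -5.880000e-02  3.010000e-02] [ 0.1  0.3 -0.9 -0.5  1.3  1.8  0.7 -0.6 -0.3 -0.  -0.4 -0.1 -0.1 -0.3
 -0.2 -0.5]
tool-frame centre offset [-7.34145757e-01  1.39259889e-01 -3.30147153e-04] dyaw 0.0015780561039254667
```

Call:
servo_tool:
  steps:
    - {"tx":0,"ty":0,"tz":-0.1,"turn":0}
    - {"tx":0,"ty":0,"tz":-0.3,"turn":0}
    - {"tx":0,"ty":0,"tz":-0.6,"turn":0}
    - {"tx":0,"ty":0,"tz":-0.8,"turn":0}
    - {"tx":0,"ty":0,"tz":-0.8,"turn":0}
    - {"tx":0,"ty":0,"tz":-0.8,"turn":0}
    - {"tx":0,"ty":0,"tz":-0.5,"turn":0}
    - {"tx":0,"ty":0,"tz":-0.25,"turn":0}
    - {"tx":0,"ty":0,"tz":0,"turn":0}

```text
time: 18.48
ee_pos: [526.4, 313.5, 228.9]
tool_rot: [[0.998, -0.06, 0.0], [-0.06, -0.998, 0.0], [0.0, -0.0, -1.0]]
ft_force: [-0.4, 0.2, -3.9]
grip_width: 0.143
```

```bash
python3 - <<'E'
from h import *
st=arm.read_state();im=arm.get_image('wrist');save(im,'w12.png')
pickle.dump((st,im),open('w12.pkl','wb'))
print(st['time'],np.round(st['ee_pos'],1),np.round(st['tool_rot'],4).tolist(),np.round(st['ft_force'],1),st['grip_width'],np.round(st['moment'],2))
_,t=pickle.load(open('st.pkl','rb'))
print(atz(t,(237,140),130),atz(t,(268,140),58))
a=cv2.resize(im['frame'][140:330,90:470],None,fx=2.1,fy=2.1,interpolation=cv2.INTER_CUBIC)
cv2.imwrite('pics/w12c.png',a[...,::-1])
E
```

```text
18.475 [526.4 313.5 228.9] [[0.9982, -0.0602, 0.0004], [-0.0602, -0.9982, 0.0004], [0.0004, -0.0004, -1.0]] [-0.4  0.2 -3.9] 0.14315018562716159 [-0.04  0.02 -0.02]
[740.48011915 155.99564197 130.        ] [760.72120591  40.20800471  58.        ]
```

View pics/w12c.png

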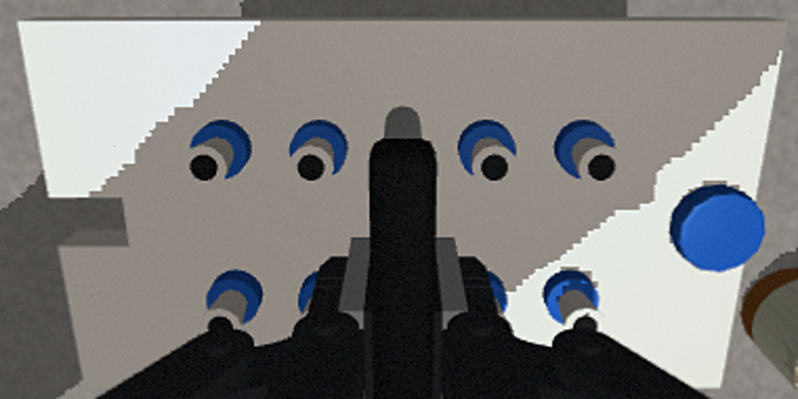

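Call:
servo_tool:
  steps:
    - {"tx":0.02,"ty":0.3,"tz":0,"turn":0}
    - {"tx":0.05,"ty":0.7,"tz":0,"turn":0}
    - {"tx":0.06,"ty":0.85,"tz":0,"turn":0}
    - {"tx":0.06,"ty":0.85,"tz":0,"turn":0}
    - {"tx":0.06,"ty":0.85,"tz":0,"turn":0}
    - {"tx":0.06,"ty":0.85,"tz":0,"turn":0}
    - {"tx":0.06,"ty":0.85,"tz":0,"turn":0}
    - {"tx":0.04,"ty":0.8,"tz":0,"turn":0}
    - {"tx":0.02,"ty":0.5,"tz":0,"turn":0}
    - {"tx":0.02,"ty":0.3,"tz":0,"turn":0.2}
    - {"tx":0,"ty":0,"tz":0,"turn":0.39}
    - {"tx":0,"ty":0,"tz":0,"turn":0}

```text
time: 20.02
ee_pos: [527.7, 39.0, 228.3]
tool_rot: [[0.987, -0.163, -0.0], [-0.163, -0.987, 0.0], [-0.0, -0.0, -1.0]]
ft_force: [0.6, 0.1, -4.3]
grip_width: 0.142
```

```bash
python3 - <<'E'
from h import *
st=arm.read_state();im=arm.get_image('wrist');save(im,'w13.png')
pickle.dump((st,im),open('w13.pkl','wb'))
R=np.array(st['tool_rot'])
print(st['time'],np.round(st['ee_pos'],1),np.round(R,4).tolist(),np.arctan2(R[1,0],R[0,0]),np.round(st['ft_force'],1),st['grip_width'])
print('to A',(R.T@(np.array([527.9,39.0,0])-[*st['ee_pos'][:2],0]))/40)
E
```

```text
20.025 [527.7  39.  228.3] [[0.9866, -0.163, -0.0004], [-0.163, -0.9866, 0.0001], [-0.0004, -0.0001, -1.0]] -0.16377631394193196 [ 0.6  0.1 -4.3] 0.1423736206966087
to A [ 5.55500111e-03 -1.71144675e-04 -2.03812189e-06]
```

View pics/w13.png

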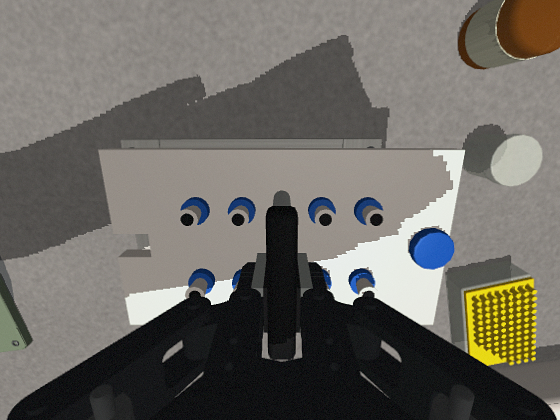

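Call:
servo_tool:
  steps:
    - {"tx":0,"ty":0,"tz":0.25,"turn":0}
    - {"tx":0,"ty":0,"tz":0.35,"turn":0}
    - {"tx":0,"ty":0,"tz":0.3,"turn":0}
    - {"tx":0,"ty":0,"tz":0.15,"turn":0}
    - {"tx":0,"ty":0,"tz":0.08,"turn":0}
    - {"tx":0,"ty":0,"tz":0,"turn":0}
    - {"tx":0,"ty":0,"tz":0,"turn":0}

```text
time: 20.95
ee_pos: [528.0, 38.9, 183.6]
tool_rot: [[0.987, -0.163, 0.0], [-0.163, -0.987, 0.0], [0.0, -0.0, -1.0]]
ft_force: [0.6, 1.1, -4.7]
grip_width: 0.146
```

```bash
python3 - <<'E'
from h import *
st=arm.read_state();im=arm.get_image('wrist');save(im,'w14.png')
pickle.dump((st,im),open('w14.pkl','wb'))
R=np.array(st['tool_rot'])
print(st['time'],np.round(st['ee_pos'],1),np.arctan2(R[1,0],R[0,0]),np.round(st['ft_force'],1),st['grip_width'])
a=cv2.resize(im['frame'][140:330,80:460],None,fx=2.1,fy=2.1,interpolation=cv2.INTER_CUBIC)
cv2.imwrite('pics/w14c.png',a[...,::-1])
c,s=np.cos(-.1621),np.sin(-.1621)
for z in (104,126):
    p=proj(im,[502.8-93*c,42.9-93*s,z],st);print('post',z,p,(p-[79.75,139.75])*2.1)
E
```

```text
20.95 [528.   38.9 183.6] -0.16328806167190638 [ 0.6  1.1 -4.7] 0.14616095515260913
post 104 [120.7279056  229.06176191] [ 86.05360175 187.55470001]
post 126 [103.47324778 240.74572051] [ 49.81882034 212.09101308]
```

View pics/w14c.png

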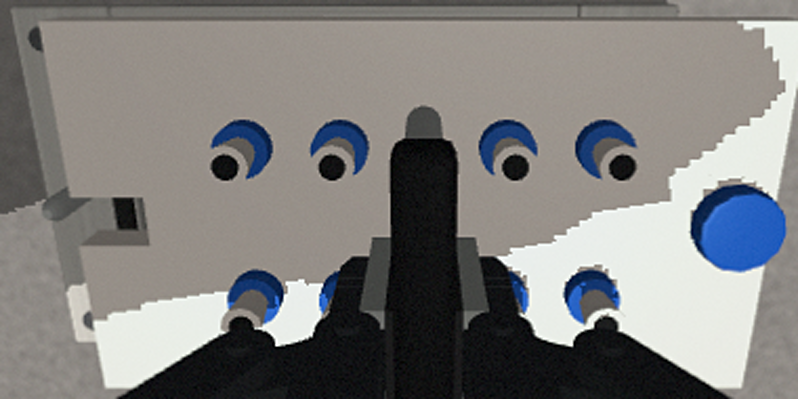

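Call:
servo_tool:
  steps:
    - {"tx":-0.1,"ty":0,"tz":0,"turn":0}
    - {"tx":-0.15,"ty":0,"tz":0,"turn":0}
    - {"tx":-0.15,"ty":0,"tz":0,"turn":0}
    - {"tx":-0.13,"ty":0,"tz":0,"turn":0}
    - {"tx":-0.1,"ty":0,"tz":0,"turn":0}
    - {"tx":0,"ty":0,"tz":0,"turn":0}
    - {"tx":0,"ty":0,"tz":0,"turn":0}

```text
time: 21.88
ee_pos: [503.1, 43.0, 183.3]
tool_rot: [[0.987, -0.163, 0.0], [-0.163, -0.987, 0.0], [0.0, -0.0, -1.0]]
ft_force: [0.3, -0.6, -3.1]
grip_width: 0.144
```

```bash
python3 - <<'E'
from h import *
st=arm.read_state();im=arm.get_image('wrist');save(im,'w15.png')
pickle.dump((st,im),open('w15.pkl','wb'))
R=np.array(st['tool_rot'])
print(st['time'],np.round(st['ee_pos'],1),np.arctan2(R[1,0],R[0,0]),np.round(st['ft_force'],1),st['grip_width'])
a=np.hstack([cv2.resize(im['frame'][140:330,80:250],None,fx=4,fy=4,interpolation=cv2.INTER_CUBIC)])
cv2.imwrite('pics/w15c.png',a[:590,...,::-1])
c,s=np.cos(-.1621),np.sin(-.1621)
for z in (104,126):
    p=proj(im,[502.8-93*c,42.9-93*s,z],st);print('post',z,p,(p-[79.6,139.6])*4)
u=st['ee_pos'][2]-63
for m in [(-84,8,u+12),(-84,-8,u+12),(-106,8,u+12),(-106,-8,u+12)]:
    P=np.array(st['ee_pos'])+R@np.array([m[0]-.73,-m[1]+.14,0]);P[2]=m[2];p=proj(im,P,st);print(m,(p-[79.6,139.6])*4)
E
```

```text
21.875 [503.1  43.  183.3] -0.16335664710663114 [ 0.3 -0.6 -3.1] 0.14411173933877153
post 104 [154.71862316 229.13822018] [300.47449263 358.15288072]
post 126 [141.05092927 240.8692075 ] [245.80371707 405.07683   ]
(-84, 8, np.float64(132.31282162196774)) [274.29462763 373.07245494]
(-84, -8, np.float64(132.31282162196774)) [287.80537642 465.24507897]
(-106, 8, np.float64(132.31282162196774)) [135.95386163 373.04017699]
(-106, -8, np.float64(132.31282162196774)) [152.91377021 465.09505494]
```

View pics/w15c.png

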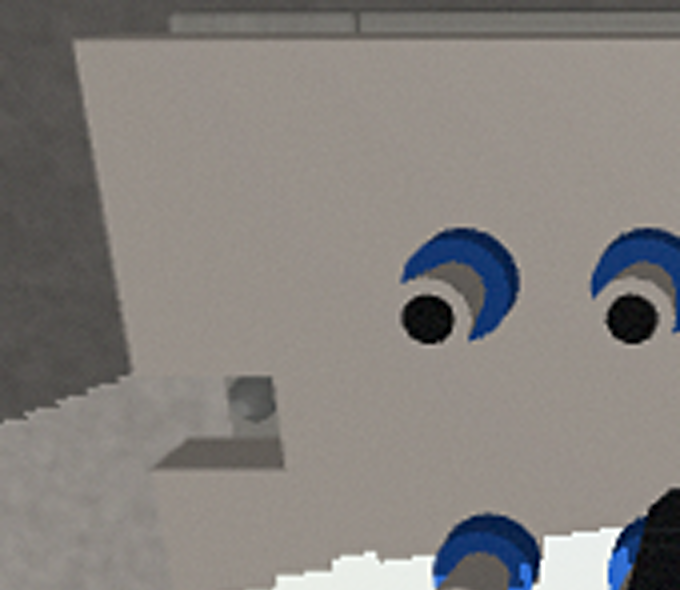

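```bash
python3 - <<'E'
from h import *
st,im=pickle.load(open('w15.pkl','rb'))
R=np.array(st['tool_rot']);C=lambda x,y:(79.6+x/4,139.6+y/4)
T=lambda px,z:R.T@(atz(im,px,z,st)-st['ee_pos'])
print('post top (tool)',T(C(247,403),126).round(1))
for q in [(272,376),(285,467),(131,374),(152,467)]: print('slot',T(C(*q),132.3).round(1))
E
```

```text
post top (tool) [-93.1  -0.1  57.3]
slot [-85.2  -7.4  51. ]
slot [-85.2   8.5  51. ]
slot [-107.6   -7.7   51. ]
slot [-107.     8.5   51. ]
```

Call:
servo_tool:
  steps:
    - {"tx":0.01,"ty":0,"tz":0.05,"turn":0}
    - {"tx":0,"ty":0,"tz":0.05,"turn":0}
    - {"tx":0,"ty":0,"tz":0.05,"turn":0}
    - {"tx":0,"ty":0,"tz":0.03,"turn":0}
    - {"tx":0,"ty":0,"tz":0,"turn":0}

```text
time: 22.55
ee_pos: [503.4, 43.0, 176.0]
tool_rot: [[0.987, -0.162, -0.0], [-0.162, -0.987, 0.0], [-0.0, -0.0, -1.0]]
ft_force: [0.5, -0.3, -3.3]
grip_width: 0.141
```

Call:
servo_tool:
  steps:
    - {"tx":0,"ty":0,"tz":0.03,"turn":0}
    - {"tx":0,"ty":0,"tz":0.03,"turn":0}
    - {"tx":0,"ty":0,"tz":0,"turn":0}

```text
time: 22.92
ee_pos: [503.3, 43.0, 173.6]
tool_rot: [[0.987, -0.162, -0.0], [-0.162, -0.987, 0.0], [-0.0, -0.0, -1.0]]
ft_force: [0.6, 0.3, -4.1]
grip_width: 0.14
```

```bash
python3 - <<'E'
from h import *
st=arm.read_state()
R=np.array(st['tool_rot'])
print(st['time'],np.round(st['ee_pos'],2),np.round(R,4).tolist(),np.round(st['ft_force'],1),np.round(st['moment'],2),st['grip_width'])
E
```

```text
22.925 [503.33  43.   173.63] [[0.9867, -0.1624, -0.0002], [-0.1624, -0.9867, 0.0001], [-0.0002, -0.0001, -1.0]] [ 0.6  0.3 -4.1] [0.02 0.03 0.04] 0.13998228042868557
```

Call:
servo_tool:
  steps:
    - {"tx":0,"ty":0,"tz":0.03,"turn":0}
    - {"tx":0,"ty":0,"tz":0.03,"turn":0}
    - {"tx":0,"ty":0,"tz":0.03,"turn":0}
    - {"tx":0,"ty":0,"tz":0,"turn":0}

```text
time: 23.42
ee_pos: [503.4, 43.0, 170.0]
tool_rot: [[0.987, -0.163, -0.0], [-0.163, -0.987, 0.0], [-0.0, -0.0, -1.0]]
ft_force: [-0.6, -0.6, -3.3]
grip_width: 0.143
```

```bash
python3 - <<'E'
from h import *
st=arm.read_state();im=arm.get_image('wrist');save(im,'w16.png')
R=np.array(st['tool_rot'])
print(st['time'],np.round(st['ee_pos'],2),np.round(st['ft_force'],1),np.round(st['moment'],2),st['grip_width'])
E
```

```text
23.425 [503.36  43.   170.04] [-0.6 -0.6 -3.3] [-0.02  0.01  0.01] 0.1427690878486027
```

View pics/w16.png

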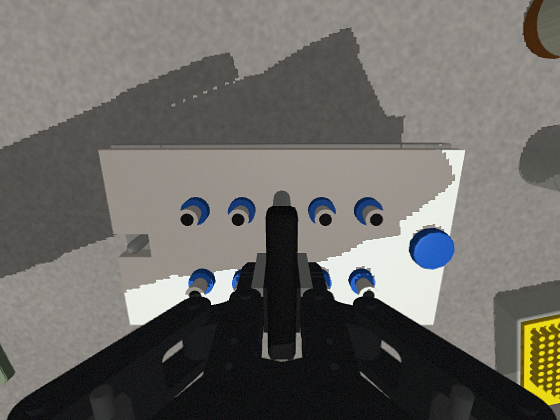

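Call:
servo_tool:
  steps:
    - {"tx":0,"ty":0,"tz":0.02,"turn":0}
    - {"tx":0,"ty":0,"tz":0.02,"turn":0}
    - {"tx":0,"ty":0,"tz":0,"turn":0}

```text
time: 23.85
ee_pos: [503.4, 43.0, 168.6]
tool_rot: [[0.987, -0.163, 0.0], [-0.163, -0.987, 0.0], [0.0, -0.0, -1.0]]
ft_force: [-0.2, -0.5, 2.7]
grip_width: 0.145
```

Call:
servo_tool:
  steps:
    - {"tx":0,"ty":0,"tz":0.02,"turn":0}
    - {"tx":0,"ty":0,"tz":0,"turn":0}
    - {"tx":0,"ty":0,"tz":0,"turn":0}

```text
time: 24.22
ee_pos: [503.4, 43.0, 167.9]
tool_rot: [[0.987, -0.163, 0.0], [-0.163, -0.987, 0.0], [0.0, -0.0, -1.0]]
ft_force: [-2.5, 0.6, 6.1]
grip_width: 0.143
```

Call:
servo_tool:
  steps:
    - {"tx":0,"ty":0,"tz":0.02,"turn":0}
    - {"tx":0,"ty":0,"tz":0,"turn":0}
    - {"tx":0,"ty":0,"tz":0,"turn":0}

```text
time: 24.6
ee_pos: [503.4, 43.0, 167.2]
tool_rot: [[0.987, -0.163, 0.0], [-0.163, -0.987, 0.0], [0.0, -0.0, -1.0]]
ft_force: [-3.2, 0.0, 10.0]
grip_width: 0.139
```

Call:
servo_tool:
  steps:
    - {"tx":0,"ty":0,"tz":0.01,"turn":0}
    - {"tx":0,"ty":0,"tz":0,"turn":0}
    - {"tx":0,"ty":0,"tz":0,"turn":0}

```text
time: 24.98
ee_pos: [503.4, 43.0, 167.0]
tool_rot: [[0.987, -0.162, 0.0], [-0.162, -0.987, 0.0], [0.0, -0.0, -1.0]]
ft_force: [-4.6, 0.0, 13.4]
grip_width: 0.138
```

Call:
servo_tool:
  steps:
    - {"tx":-0.01,"ty":0,"tz":0.01,"turn":0}
    - {"tx":0,"ty":0,"tz":0,"turn":0}
    - {"tx":0,"ty":0,"tz":0,"turn":0}

```text
time: 25.35
ee_pos: [503.4, 43.0, 167.0]
tool_rot: [[0.987, -0.163, 0.002], [-0.163, -0.987, 0.0], [0.002, -0.0, -1.0]]
ft_force: [-3.0, -1.2, 20.4]
grip_width: 0.143
```

```bash
python3 - <<'E'
from h import *
st=arm.read_state();im=arm.get_image('wrist');save(im,'w17.png')
print(st['time'],np.round(st['ee_pos'],2),np.round(st['tool_rot'],4).tolist(),np.round(st['ft_force'],1),np.round(st['moment'],2),st['grip_width'])
s=arm.get_image('scene');save(s,'s17.png')
for _ in range(3):
    st=arm.read_state();print(np.round(st['ft_force'],1),np.round(st['ee_pos'],2));arm.get_image('top')
a=cv2.resize(s['frame'][150:290,200:370],None,fx=4,fy=4,interpolation=cv2.INTER_CUBIC)
cv2.imwrite('pics/s17c.png',a[...,::-1])
E
```

```text
25.35 [503.43  42.97 166.96] [[0.9867, -0.1627, 0.0017], [-0.1627, -0.9867, 0.0001], [0.0016, -0.0003, -1.0]] [-3.  -1.2 20.4] [-0.24  0.73  0.04] 0.14306366935237
[-3.4 -1.3 20.8] [503.4   42.97 166.96]
[-2.7 -1.2 20.8] [503.39  42.98 166.95]
[-4.  -1.4 20.8] [503.41  42.97 166.95]
```

View pics/w17.png

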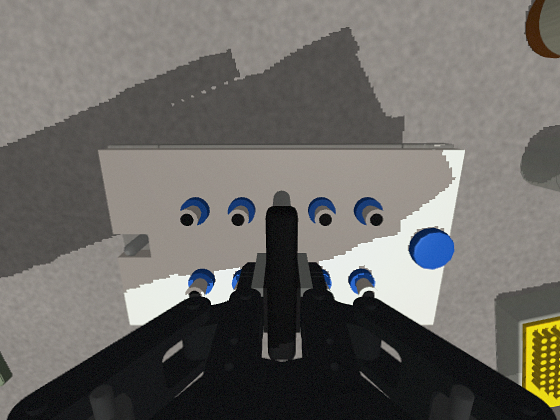

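View pics/s17c.png

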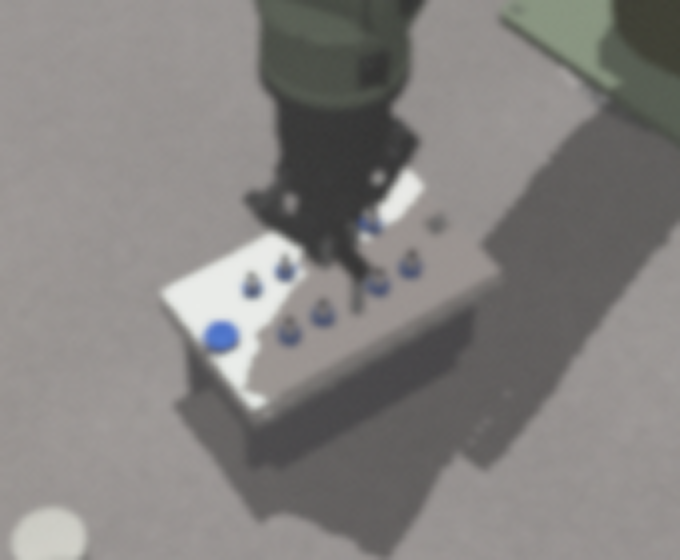

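```bash
python3 - <<'E'
from h import *
st=arm.read_state();print(st['time'],np.round(st['ft_force'],1),np.round(st['ee_pos'],2),st['grip_width'])
print(arm.finish_job())
E
```

```text
25.6 [-3.8 -1.4 20.5] [503.4   42.98 166.96] 0.1414503060183329
the job is handed in; nothing more can be done
None
```

The rack with its tubes is in the basin and the white cover is on and pressed flush. I handed the job in at 25.6 s with the arm still holding the cover down.

- **Rack:** I gripped it by its bar, carried it over and lowered it until the wrist force showed it had landed, then let go. In the wrist picture afterwards it stood upright and clear of the walls.
- **Cover:** I used the white one, not the green look-alike. It started 25 mm past its place along the manifold's +x and slid back, with its underside above the pin and below the post's top. I saw the post in the slot before lowering it. The hole went over the pin without noticeable side force.
- **Seal:** The push rose about 5 N per mm and then the cover stopped. The last 0.4 mm commanded raised it from 13 to 20.5 N with almost no travel. It stopped at the height worked out for the rim, with a gripper height of 167.0 mm, so it is flush.

**Checks that were not perfect:**
- The last reading showed a small side force of about 4 N, and a moment of 0.7 N m with a tool tilt of about 0.002 rad (roughly 0.2 mm across the cover's half-length).
- A slot measurement from the pictures before lowering suggested moving the cover about 1 mm, and other estimates suggested 0.3 to 0.6 mm. I moved it 0.4 mm.
- The final 20 N push is more than the 9 to 12 N you quoted.
- The pictures show the cover level and the post in the slot, but they cannot show the pin or the rim gap directly.

I saw no bystander touched or moved on the way, but I took no final full-bench picture to confirm it.

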